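# Hold the air-filter lid at its vent mark

### The job

Fit the loose bayonet lid to the air-filter pot: let its two lugs down through the two slots until it sits home on the rim, then turn it clockwise (seen from above) against the spring, half-way to the lock, so that its white pointers stand at the yellow vent marks. Do not go on to the red lock marks, and do not disturb the thread cone, the oil bottle or the carton. Finish while still gripping the lid and holding it at the vent marks, because it springs back if let go.

Things in the scene. Friction and masses are not known exactly. Their poses are not given: they have to be found in the camera images.
- lid_grip (a point): The loose lid, about 160 g, 56 mm high, standing on the table. On a black disc (82 mm diameter, 6 mm thick) stands an orange grip bar 50 mm long (x), 16 mm thick (y), 36 mm high. Point on the axis, inside the bar, 22 mm above the disc's top, 42 mm above the lid's underside. x along the bar and the two white pointers, z up. A half turn about z leaves the lid the same.
- lid_foot (a point): Centre of the lid's underside: the foot of the grey round plug below the disc, 60 mm diameter (lowest 3 mm taper to 55 mm), 14 mm high. Same axes as the grip.
- lid_lug (a point): One of the lid's two orange lugs at the plug's foot, under the two ends of the bar (along +x and -x of the lid): 12 mm wide, 6 mm high, reaching 37 mm from the axis. Point is 34 mm from the axis, 3 mm above the underside.
- pot_mouth (a point): Centre of the pot's open mouth, at the top of its dark steel rim, z up, x towards a slot. Rim 6 mm thick, opening 64 mm diameter. With lid x and this x in line, either way round, the lugs pass the slots and the lid sinks until its disc lies on the rim, its grip point then 28 mm above this point. Under the rim the lugs have 2 mm of height to spare.
- pot_foot (a point): Centre of the underside of the blue filter pot, fixed to the table: 108 mm diameter, 90 mm high, on a 130 mm square foot plate 8 mm thick. Along its +y and -y brass pipe stubs, 22 mm thick, reach 80 mm from the axis, 40 mm above the table. Same axes as the mouth.
- slot (a point): One of two slots in the rim, on the mouth's +x and -x sides: 17 mm wide, open to the mouth, reaching 39.5 mm from the axis; white mark outside it. Point 36 mm from the axis at the rim's top. Lugs let down here can turn clockwise only, as far as 80 degrees; the other way they are blocked after about 4 degrees.
- vent_mark (a point): One of two yellow vent marks on the rim, 40 degrees clockwise (from above) from the slots, 48.5 mm from the axis; the other is opposite. Turning the lid here, a spring pushes back from about 5 degrees on with 0.08 N m, 0.12 N m at 40 degrees; let go, the lid springs back.
- lock_mark (a point): One of two red lock marks on the rim, 80 degrees clockwise from the slots, 48.5 mm from the axis; the other is opposite. From about 52 degrees on a sprung click pin resists the lugs as well; a hard stop lies at about 80 degrees.
- cone_mid (a point): Bystander: red thread cone, 64 mm diameter at the foot, 117 mm high, standing loose; point on its axis 58 mm up. It may stand on either side of the pot, the lid on the other.
- oil_mid (a point): Bystander: small clear oil bottle with red cap, 48 mm diameter, 95 mm high, standing loose; point on its axis, half-way up.
- carton_mid (a point): Bystander: small cardboard carton, 90 x 70 x 45 mm (x, y, z), lying loose; point at its centre.
Mind the look-alikes: they are no part of the job. Leave any blue or purple look-alike of the part that bears lid_grip alone.

How it is judged (in metres and radians):
On the way:
1. the lid sits home on the pot's rim with its lugs through the slots, not yet turned (within 17 degrees of the slots) (z of lid_grip in the frame of pot_mouth below 0.0315 m and horizontal distance between lid_grip and pot_mouth below 0.006 m and angle between lid_grip's own z axis and vertical below 0.1 rad and angle between the x axis of lid_grip and the x axis of pot_mouth, either way round below 0.3 rad), for 0.05 s.
At the end, for the whole second after the job is handed in: The lid is home on the rim (not more than 3.5 mm high, centred within 6 mm, upright within 0.1 rad), turned 40 degrees clockwise within 10 degrees either way, and the fingers are still gripping it with more than 2 N (z of lid_grip in the frame of pot_mouth below 0.0315 m and horizontal distance between lid_grip and pot_mouth below 0.006 m and angle between lid_grip's own z axis and vertical below 0.1 rad and angle between the x axis of lid_grip and the x axis of pot_mouth, either way round between 0.5236 and 0.8727 rad and contact force between the fingers and lid above 2 N); the arm keeps its last pose, push and grip.
It fails at once if the lid was turned on towards the lock (more than 60 degrees) (z of lid_grip in the frame of pot_mouth below 0.0315 m and horizontal distance between lid_grip and pot_mouth below 0.006 m and angle between lid_grip's own z axis and vertical below 0.1 rad and angle between the x axis of lid_grip and the x axis of pot_mouth, either way round above 1.047 rad).
It fails at once if the thread cone was disturbed (moved more than 25 mm) (distance of cone_mid from where it was at the start of the episode above 0.025 m).
It fails at once if the oil bottle was disturbed (moved more than 25 mm) (distance of oil_mid from where it was at the start of the episode above 0.025 m).
It fails at once if the carton was disturbed (moved more than 25 mm) (distance of carton_mid from where it was at the start of the episode above 0.025 m).
It also fails if it takes over 42 s, if anything falls off the work surface, if the arm or the gripper's body presses on something with over 40 N, if the wrist force passes 120 N, or if a joint passes its speed limit or range.

### The arm

A 6-joint arm with a two-finger parallel gripper is mounted at the origin on the work surface. World frame = base frame: x ahead of the robot, y to its left, z up, the work surface at z = 0. Lengths are in mm, angles in rad, forces in N, time in s.
With the tool pointing down it reaches from about 350 to 775 mm from the base axis. Payload 7.3 kg.
Tool frame: the origin (TCP) lies between the finger pads; the fingertips stand 25 mm ahead of it and the grasp point (between the pads) lies 6 mm ahead of it; z points along the fingers, y is the line along which they close (so a half turn about z gives the same grasp; the last joint's range is limited). The gripper opens to 92 mm and grips with 3 to 60 N. Pads are 19 mm wide; open, the fingers measure 130 mm over their backs; the gripper's body (75 mm by 190 mm) begins 47 mm behind the grasp point.
Start: joints at [1.054, 0.342, 1.524, -0, 1.275, -0.146], TCP at [190.225, 489.343, 251.741] pointing down, gripper open.
Joint ranges: [-2.53, 2.53], [-0.77, 2.02], [0.04, 2.7], [-1, 4.14], [0.28, 2.66], [-3.11, 3.11]. Speed limits (rad/s): [2.57, 2.57, 3.14, 3.14, 3.14, 3.14].

### API

Orientations are given as [roll, pitch, yaw] about the fixed x, y, z axes, in that order (R = Rz(yaw) Ry(pitch) Rx(roll)).
In Python, from plant import bot gives the robot as it stands.
- The arm moves only by the tool play_rows, never from a script. Its argument "commands" is a list of rows, each an object of numbers: "x", "y", "z": the shift along the tool's x, y, z in m; "twist": the turn about the tool's z in degrees. In form: [{"x": .., "y": .., "z": .., "twist": ..}, ...]. A call has exactly 8 rows; each row is the pose to reach, as a shift and turn from the pose commanded when the call began, along the tool's axes at that moment; what a row does not reach only later rows make up. A row lasts 1/10 s, in which the tool goes at most 50 mm and 8.59 degrees, less where a joint would pass 70% of its speed; a pose out of reach is approached as far as the arm can. A call with a gripper value outside its range is refused whole. "jaw" is the closure, from 0 (fully open) to 1 (shut), set as the call begins (left out, the last holds). The fingers move at their own pace and stop on an object; the grip force is fixed at half the most. Time passes only in rows, so rows that repeat a pose let the fingers close, or fill a call up. It gives the time, the measured TCP pose, the force, the opening and the grip force at its end, in the units of the state.
- bot.get_obs(): the state, without advancing time (a new reading comes with each control period).
- bot.capture(name): name is "side" or "top" or "wrist"; returns a dict with "pixels" (420x560x3 uint8, red, green, blue), "fx", "fy", "cx", "cy" (pixels), "k1" (the pictures are not rectified: a ray, as slopes to the right and down, at radius r is drawn at 1 + k1 r^2 times it, then the intrinsics apply), "eye" and "rotation" of the camera in the world. Camera axes: x right, y down, z forward; pixel columns grow to the right and rows downward; lengths in mm; the calibration is good to about 2 mm. A picture is of the moment at which its call begins. There is no depth.
- bot.close_job(): hands the job in; it is judged then, once.
The state is a dict: "time": time; "joint_positions": joint angles; "dq": joint speeds; "tau": joint torques, N m; "tool_pos": TCP position; "tcp_rot": TCP orientation; "contact_force": force on the tool from outside, world axes, zero at the start; "moment": the same for the moment, N m; "grip_width": finger opening in mm; "finger_force": force on a finger pad.
Only numpy, scipy, OpenCV 4.12 (cv2) and the standard library are available. Lean on these libraries where they do the work, as an engineer would, in place of code of your own. Each camera call takes 0.05 s, during which the arm holds its last target. There are 200 camera calls.

## Working session

There is one attempt and no reset: what is moved stays moved. The work goes in short steps, Python scripts to look and compute and a tool call to move; the robot and the scene stay as the last step left them, time stands still between calls to the robot, and variables do not carry over. Pictures are saved under pics/ and viewed, at most 10 in all, crops included, and the job is handed in when it is done.

Besides the shell and the picture viewer there is one more tool, called after "Emit:" in YAML: its name, and indented under it one key for each argument. play_rows: Moves the arm, as the interface text tells. Its arguments: {"type":"object","properties":{"commands":{"type":"array"},"jaw":{"type":"number"}},"required":["commands"]}

```bash
mkdir -p pics
cat > h.py <<'E'
import numpy as np, cv2
from plant import bot
def cap(n,save=None):
    c=bot.capture(n)
    if save: cv2.imwrite(f'pics/{save}.png',cv2.cvtColor(np.array(c['pixels']),cv2.COLOR_RGB2BGR))
    return c
def ray(c,u,v):
    x=(u-c['cx'])/c['fx'];y=(v-c['cy'])/c['fy']
    d=np.array([x,y]);s=d.copy()
    for _ in range(30): s=d/(1+c['k1']*(s@s))
    r=np.array(c['rotation'])@np.array([s[0],s[1],1]); return np.array(c['eye']),r
def onz(c,u,v,z):
    e,r=ray(c,u,v); return e+r*(z-e[2])/r[2]
def proj(c,p):
    q=np.array(c['rotation']).T@(np.array(p)-np.array(c['eye'])); s=q[:2]/q[2]; s=s*(1+c['k1']*(s@s))
    return s[0]*c['fx']+c['cx'],s[1]*c['fy']+c['cy']
E
python3 - <<'E'
from h import *
o=bot.get_obs();print({k:np.round(v,3) for k,v in o.items()})
a=cap('top','top0');b=cap('side','side0')
for c in(a,b):print(c['fx'],c['cx'],c['cy'],c['k1'],c['eye'],np.round(c['rotation'],3).tolist())
E
```

```text
{'time': np.float64(0.0), 'joint_positions': array([ 1.054,  0.343,  1.525,  0.   ,  1.275, -0.146]), 'dq': array([ 0.   ,  0.001,  0.001, -0.   , -0.002, -0.   ]), 'tau': array([ -0.   , -43.124, -24.423,   0.072,   0.056,  -0.   ]), 'tool_pos': array([190.028, 489.006, 251.043]), 'tcp_rot': array([-3.14 , -0.   ,  2.771]), 'contact_force': array([ 0.543, -0.006, -0.769]), 'moment': array([0.001, 0.021, 0.003]), 'finger_force': np.float64(0.0), 'grip_width': np.float64(91.856)}
471.6479030131878 269.87996462894193 209.0941218490942 -0.02629149783461451 [ 438.87562992   34.52869775 1045.06155156] [-3.014, -0.005, -1.542]
390.21455372872293 275.90258930052494 204.75978128146656 8.363953739989328e-06 [  95.8002498  -550.35430893  626.11930194] [-2.19, 0.004, -0.647]
```

View pics/top0.png

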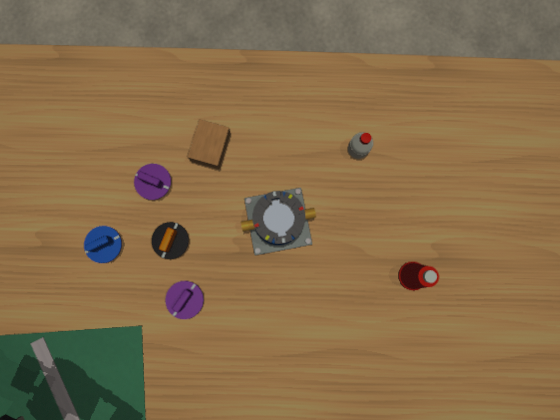

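View pics/side0.png

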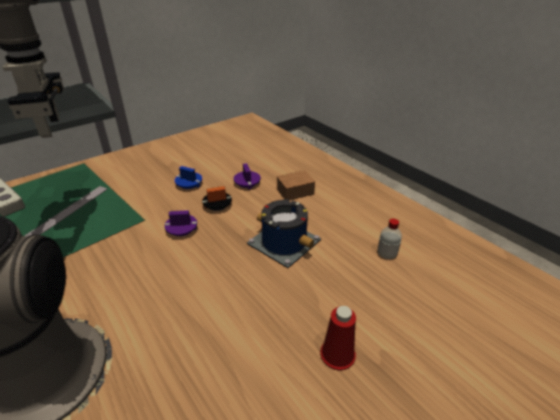

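The top view shows five lid-like and pot parts:
- orange-bar lid on a black disc at (168,240)
- purple look-alikes at (153,182) and (185,300)
- blue look-alike at (103,244)
- pot at (279,217)

Only the one at (168,240) has an orange bar on a black disc, so that is the lid. I'll confirm it in an enlarged crop and measure.

```bash
sed -i "s/^from plant/from scipy.spatial.transform import Rotation as Ro\nfrom plant/; s/    c=bot.capture(n)/    c=dict(bot.capture(n)); c['rotation']=Ro.from_euler('xyz',c['rotation']).as_matrix() if np.size(c['rotation'])==3 else c['rotation']/" h.py
python3 - <<'E'
from h import *
c=cap('top'); im=np.array(c['pixels']).astype(np.uint8); bgr=im[:,:,::-1]
a=bgr[200:280,125:230]; b=bgr[177:257,235:325]
cv2.imwrite('pics/crop0.png',np.hstack([cv2.resize(x,(390,390),interpolation=cv2.INTER_CUBIC) for x in (a[:, :80],b[:,4:84])]))
hsv=cv2.cvtColor(im,cv2.COLOR_RGB2HSV)
def blobs(m,x0,x1,y0,y1,mn=3):
    k=np.zeros_like(m);k[y0:y1,x0:x1]=m[y0:y1,x0:x1]
    n,l,s,ce=cv2.connectedComponentsWithStats(k)
    return [(ce[i],s[i,4],cv2.minAreaRect(np.argwhere(l==i)[:,::-1].astype(np.float32))) for i in range(1,n) if s[i,4]>=mn]
blk=(hsv[:,:,2]<60).astype(np.uint8)
for ce,n,r in blobs(blk,140,200,212,270,20): print('black',ce,n,r,onz(c,*r[0],20))
org=cv2.inRange(hsv,(5,190,110),(20,255,255))
for ce,n,r in blobs(org,145,195,215,265,8): print('orange',ce,n,r,onz(c,*r[0],56))
wh=cv2.inRange(hsv,(0,0,165),(180,60,255))
for ce,n,r in blobs(wh,145,195,215,265,2): print('white lid',ce,n,onz(c,*ce,20))
for ce,n,r in blobs(wh,240,320,180,255,2): print('white pot',ce,n,onz(c,*ce,90))
ye=cv2.inRange(hsv,(24,150,140),(35,255,255))
for ce,n,r in blobs(ye,240,320,180,255,2): print('yel',ce,n,onz(c,*ce,90))
rd=cv2.inRange(hsv,(0,170,100),(4,255,255))
for ce,n,r in blobs(rd,240,320,180,255,2): print('red',ce,n,onz(c,*ce,90))
E
```

```text
black [159.74671053 236.10197368] 304 ((160.1896514892578, 236.2241668701172), (15.756773948669434, 35.45274353027344), 23.198591232299805) [504.3004659  270.37589452  20.        ]
black [177.82809224 243.6163522 ] 477 ((178.281005859375, 243.60218811035156), (18.026947021484375, 36.13932800292969), 19.98310661315918) [489.44666761 230.13021567  20.        ]
orange [166.00598802 239.09580838] 167 ((166.03549194335938, 239.0147705078125), (7.1538472175598145, 23.384618759155273), 22.61986541748047) [496.51322204 249.4766887   56.        ]
yel [290. 196.] 7 [590.00655559  -6.89385382  90.        ]
yel [245.5 225. ] 4 [527.72925136  82.15336775  90.        ]
yel [267. 237.] 7 [504.59736707  37.75662374  90.        ]
red [300.55555556 208.11111111] 9 [565.60958629 -29.0355669   90.        ]
red [256.25 225.  ] 8 [528.36475301  60.31430094  90.        ]
```

View pics/crop0.png

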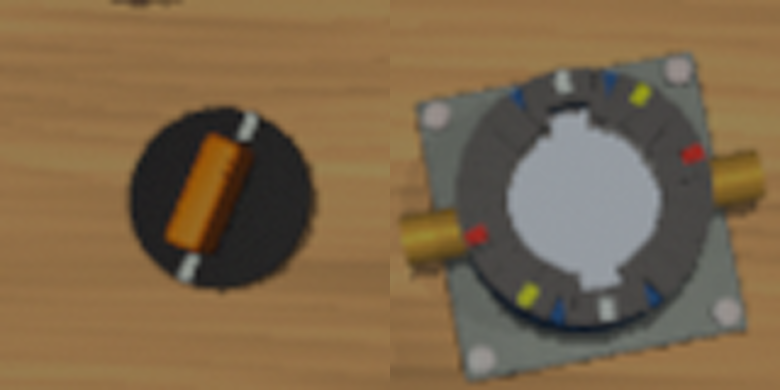

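The crop confirms it: an orange bar on a black disc with white pointers, no blue or purple. On the pot, the white slot marks, yellow vent marks and red lock marks are all clear. The mark pairs give a mouth centre of about (547,15.5) and a slot yaw of about 12.5°. The yellow spacing is 96.4 mm against the nominal 97, which fits a rim at z=90.

```bash
cat >> h.py <<'E'
def shift(dx,dy,yaw): # world dx,dy (mm) -> tool x,y for downward tool
    return dx*np.cos(yaw)+dy*np.sin(yaw), dx*np.sin(yaw)-dy*np.cos(yaw)
E
python3 - <<'E'
from h import *
c=cap('top')
f=lambda u,v:onz(c,125+u/4.875-.4,200+v/4.875-.4,20)
a,b=f(248,125),f(188,267);d=a-b
print(a,b,(a+b)/2,np.linalg.norm(d),np.degrees(np.arctan2(d[1],d[0])))
im=np.array(c['pixels']);hsv=cv2.cvtColor(im,cv2.COLOR_RGB2HSV)
k=np.zeros(im.shape[:2],np.uint8);k[215:265,145:197]=(hsv[215:265,145:197,2]<60)
h=cv2.convexHull(np.argwhere(k)[:,::-1].astype(np.float32));(u,v),r=cv2.minEnclosingCircle(h);print(u,v,r)
p=onz(c,u,v,18);print(p,np.linalg.norm(onz(c,u+r,v,18)-p))
o=bot.get_obs();t=o['tool_pos'];m=p*.5+(a+b)/4;print(t,m,shift(*(m-t)[:2],o['tcp_rot'][2]),np.degrees(o['tcp_rot'][2]))
E
```

```text
[529.24566026 238.37658643  20.        ] [465.20245724 261.67235202  20.        ] [497.22405875 250.02446923  20.        ] 68.14854764556783 -19.988896692359628
169.8050079345703 240.37464904785156 18.505395889282227
[496.01240012 249.35236846  18.        ] 40.33595254931561
[190.15051063 489.14339982 251.31769083] [496.61822943 249.68841884  19.        ] (np.float64(-372.41418647801845), np.float64(-112.11076796543806)) 158.75190775034315
```

Emit:
play_rows:
  commands:
    - {"x": -0.045, "y": -0.014, "z": 0}
    - {"x": -0.09, "y": -0.028, "z": 0.01}
    - {"x": -0.135, "y": -0.042, "z": 0.02}
    - {"x": -0.18, "y": -0.056, "z": 0.03}
    - {"x": -0.225, "y": -0.07, "z": 0.04}
    - {"x": -0.27, "y": -0.084, "z": 0.05}
    - {"x": -0.315, "y": -0.098, "z": 0.06}
    - {"x": -0.36, "y": -0.112, "z": 0.07}
  jaw: 0

```text
invalid input at $.commands[0]: expected keys x, y, z, twist
```

Emit:
play_rows:
  commands:
    - {"x": -0.006, "y": 0, "z": 0.02}
    - {"x": -0.012, "y": 0, "z": 0.03}
    - {"x": -0.012, "y": 0, "z": 0.03}
    - {"x": -0.012, "y": 0, "z": 0.03}
    - {"x": -0.012, "y": 0, "z": 0.03}
    - {"x": -0.012, "y": 0, "z": 0.03}
    - {"x": -0.012, "y": 0, "z": 0.03}
    - {"x": -0.012, "y": 0, "z": 0.03}

```text
invalid input at $.commands[0]: expected keys x, y, z, twist
```

Run:
```python
from h import *
c=cap('wrist','w1');o=bot.get_obs();print(o['time'],o['tool_pos'],np.degrees(o['tcp_rot']))
print('expect grip at',proj(c,(496.6,249.7,56)),'disc',proj(c,(496.6,249.7,20)))
im=np.array(c['pixels']);hsv=cv2.cvtColor(im,cv2.COLOR_RGB2HSV)
m=cv2.inRange(hsv,(3,170,70),(20,255,255));n,l,s,ce=cv2.connectedComponentsWithStats(m)
for i in range(1,n):
    if s[i,4]>80: print(ce[i],s[i],cv2.minAreaRect(np.argwhere(l==i)[:,::-1].astype(np.float32)))
```

```text
0.25 [190.12693158 489.1874719  251.41623893] [-1.79961640e+02 -7.01976493e-03  1.58755519e+02]
expect grip at (np.float64(198.4189020301796), np.float64(473.04143208474113)) disc (np.float64(203.86032521366656), np.float64(449.7269300613504))
```

View pics/w1.png

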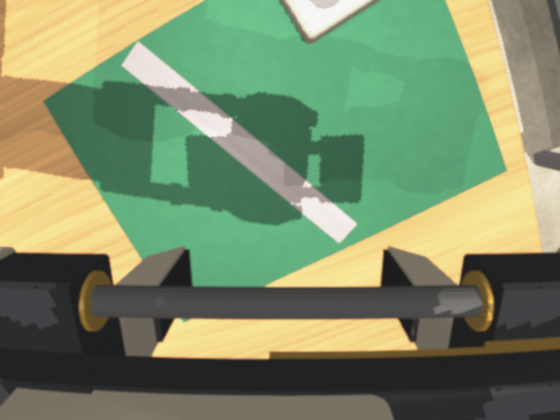

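The move was refused because every row needs a twist value. The picture shows only the green mat from the start pose, with the fingers at about (150,300) and (420,300).

Emit:
play_rows:
  commands:
    - {"x": -0.045, "y": -0.014, "z": 0, "twist": 0}
    - {"x": -0.09, "y": -0.028, "z": 0.01, "twist": 0}
    - {"x": -0.135, "y": -0.042, "z": 0.02, "twist": 0}
    - {"x": -0.18, "y": -0.056, "z": 0.03, "twist": 0}
    - {"x": -0.225, "y": -0.07, "z": 0.04, "twist": 0}
    - {"x": -0.27, "y": -0.084, "z": 0.05, "twist": 0}
    - {"x": -0.315, "y": -0.098, "z": 0.06, "twist": 0}
    - {"x": -0.36, "y": -0.112, "z": 0.07, "twist": 0}
  jaw: 0

```text
time: 1.05
tool_pos: [486.5, 253.0, 181.3]
tcp_rot: [3.141, -0.0, 2.771]
contact_force: [0.4, 0.9, 1.0]
grip_width: 91.7
finger_force: 0.0
```

Emit:
play_rows:
  commands:
    - {"x": -0.006, "y": 0, "z": 0.02, "twist": 0}
    - {"x": -0.012, "y": 0, "z": 0.03, "twist": 0}
    - {"x": -0.012, "y": 0, "z": 0.03, "twist": 0}
    - {"x": -0.012, "y": 0, "z": 0.03, "twist": 0}
    - {"x": -0.012, "y": 0, "z": 0.03, "twist": 0}
    - {"x": -0.012, "y": 0, "z": 0.03, "twist": 0}
    - {"x": -0.012, "y": 0, "z": 0.03, "twist": 0}
    - {"x": -0.012, "y": 0, "z": 0.03, "twist": 0}

```text
time: 1.85
tool_pos: [496.3, 250.5, 152.2]
tcp_rot: [3.141, 0.001, 2.771]
contact_force: [0.3, -0.4, -0.1]
grip_width: 91.9
finger_force: 0.0
```

Run:
```python
from h import *
c=cap('wrist','w2');o=bot.get_obs();print(o['time'],o['tool_pos'],np.degrees(o['tcp_rot']))
print('expect grip at',proj(c,(496.6,249.7,56)),'disc',proj(c,(496.6,249.7,20)))
im=np.array(c['pixels']);hsv=cv2.cvtColor(im,cv2.COLOR_RGB2HSV)
m=cv2.inRange(hsv,(3,170,70),(20,255,255));n,l,s,ce=cv2.connectedComponentsWithStats(m)
for i in range(1,n):
    if s[i,4]>80: print(ce[i],s[i],cv2.minAreaRect(np.argwhere(l==i)[:,::-1].astype(np.float32)))
```

```text
1.9 [496.30350646 250.37896155 152.05949735] [1.79976026e+02 2.38872481e-02 1.58779868e+02]
expect grip at (np.float64(283.11190251914843), np.float64(223.69799174164584)) disc (np.float64(283.42246216719917), np.float64(209.2936000179882))
[285.9007431  215.03609342] [ 273  176   26   79 1884] ((285.5, 215.0), (78.0, 25.0), 90.0)
```

View pics/w2.png

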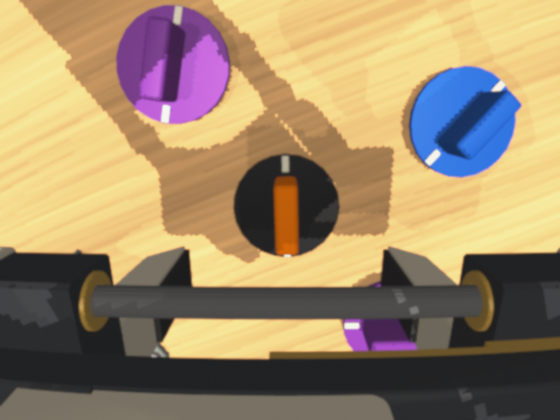

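The wrist view shows the orange-bar lid directly below the tool: disc centre about (286.5,205), bar upright in the picture, so the yaw is already aligned.

Run:
```python
from h import *
c=cap('wrist');o=bot.get_obs();im=np.array(c['pixels']);hsv=cv2.cvtColor(im,cv2.COLOR_RGB2HSV)
p=onz(c,286.5,205.3,20)
m=cv2.inRange(hsv,(3,170,70),(20,255,255));
# top face of bar: far edge/sides
tops=[onz(c,u,v,56) for u,v in((285.9,177),(285.9,252))];print('bar top ends',tops)
for v in (185,200,220,240): w=np.where(m[v])[0];print(v,w.min(),w.max())
a,b=onz(c,285.5,165,20),onz(c,288,256,20);print('ptr',a,b,(a+b)/2,np.degrees(np.arctan2(*(b-a)[1::-1])))
print(p,o['tool_pos']);print(shift(*(p-o['tool_pos'])[:2],o['tcp_rot'][2]))
a=o['tool_pos'];print('tcp axis at z20 px',proj(c,(a[0],a[1],20)),'at56',proj(c,(a[0],a[1],56)))
```

```text
bar top ends [array([467.8514679 , 262.74188096,  56.        ]), array([516.16130444, 244.00421071,  56.        ])]
185 274 297
200 274 298
220 274 298
240 275 298
ptr [465.49007175 263.36988963  20.        ] [533.70352594 239.01639919  20.        ] [499.59679884 251.19314441  20.        ] -19.64752356412436
[494.47877581 252.93278326  20.        ] [496.32255673 250.29543415 151.95064067]
(np.float64(2.6736959253178503), np.float64(1.7906670585719422))
tcp axis at z20 px (np.float64(284.1492374373997), np.float64(208.68747687495335)) at56 (np.float64(283.9363594157318), np.float64(223.01169666547457))
```

Emit:
play_rows:
  commands:
    - {"x": 0.002, "y": 0.0015, "z": 0.025, "twist": 0}
    - {"x": 0.002, "y": 0.0015, "z": 0.05, "twist": 0}
    - {"x": 0.002, "y": 0.0015, "z": 0.07, "twist": 0}
    - {"x": 0.002, "y": 0.0015, "z": 0.085, "twist": 0}
    - {"x": 0.002, "y": 0.0015, "z": 0.097, "twist": 0}
    - {"x": 0.002, "y": 0.0015, "z": 0.103, "twist": 0}
    - {"x": 0.002, "y": 0.0015, "z": 0.103, "twist": 0}
    - {"x": 0.002, "y": 0.0015, "z": 0.103, "twist": 0}

```text
time: 2.75
tool_pos: [495.4, 252.4, 49.2]
tcp_rot: [3.141, 0.001, 2.771]
contact_force: [-0.2, 0.3, 0.5]
grip_width: 92.0
finger_force: 0.0
```

Emit:
play_rows:
  commands:
    - {"x": 0, "y": 0, "z": 0, "twist": 0}
    - {"x": 0, "y": 0, "z": 0, "twist": 0}
    - {"x": 0, "y": 0, "z": 0, "twist": 0}
    - {"x": 0, "y": 0, "z": 0, "twist": 0}
    - {"x": 0, "y": 0, "z": 0, "twist": 0}
    - {"x": 0, "y": 0, "z": 0, "twist": 0}
    - {"x": 0, "y": 0, "z": 0, "twist": 0}
    - {"x": 0, "y": 0, "z": 0, "twist": 0}
  jaw: 1

```text
time: 3.55
tool_pos: [495.0, 252.3, 48.7]
tcp_rot: [3.142, -0.0, 2.771]
contact_force: [-0.6, 0.2, 0.5]
grip_width: 32.6
finger_force: 0.0
```

Emit:
play_rows:
  commands:
    - {"x": 0, "y": 0, "z": 0, "twist": 0}
    - {"x": 0, "y": 0, "z": 0, "twist": 0}
    - {"x": 0, "y": 0, "z": 0, "twist": 0}
    - {"x": 0, "y": 0, "z": 0, "twist": 0}
    - {"x": 0, "y": 0, "z": 0, "twist": 0}
    - {"x": 0, "y": 0, "z": 0, "twist": 0}
    - {"x": 0, "y": 0, "z": 0, "twist": 0}
    - {"x": 0, "y": 0, "z": 0, "twist": 0}

```text
time: 4.35
tool_pos: [495.0, 252.2, 48.7]
tcp_rot: [-3.142, -0.0, 2.771]
contact_force: [-0.3, -0.6, 0.9]
grip_width: 15.8
finger_force: 30.0
```

Emit:
play_rows:
  commands:
    - {"x": 0, "y": 0, "z": -0.02, "twist": 0}
    - {"x": 0, "y": 0, "z": -0.05, "twist": 0}
    - {"x": 0, "y": 0, "z": -0.09, "twist": 0}
    - {"x": 0, "y": 0, "z": -0.12, "twist": 0}
    - {"x": -0.01, "y": -0.015, "z": -0.125, "twist": -4}
    - {"x": -0.03, "y": -0.045, "z": -0.125, "twist": -10}
    - {"x": -0.05, "y": -0.075, "z": -0.125, "twist": -17}
    - {"x": -0.07, "y": -0.105, "z": -0.125, "twist": -24}

```text
time: 5.15
tool_pos: [522.3, 128.0, 173.7]
tcp_rot: [3.141, 0.0, -3.088]
contact_force: [0.8, -0.3, -1.4]
grip_width: 16.1
finger_force: 30.0
```

Run:
```python
from h import *
o=bot.get_obs();y=o['tcp_rot'][2];print(o['time'],o['tool_pos'],np.degrees(y),o['contact_force'],o['finger_force'])
print(shift(547.2-o['tool_pos'][0],15.5-o['tool_pos'][1],y),'twist',(np.degrees(y)-192.5+180)%360-180)
```

```text
5.15 [522.31276471 128.02616801 173.73650967] -176.91459571714 [ 0.75098121 -0.31622411 -1.40022613] 29.994832277297974
(np.float64(-18.794501049936052), np.float64(-113.70259318905258)) twist -9.414595717140003
```

Emit:
play_rows:
  commands:
    - {"x": -0.005, "y": -0.01, "z": 0, "twist": -4}
    - {"x": -0.015, "y": -0.025, "z": 0, "twist": -9.4}
    - {"x": -0.019, "y": -0.034, "z": 0, "twist": -9.4}
    - {"x": -0.019, "y": -0.034, "z": 0, "twist": -9.4}
    - {"x": -0.019, "y": -0.034, "z": 0, "twist": -9.4}
    - {"x": -0.019, "y": -0.034, "z": 0, "twist": -9.4}
    - {"x": -0.019, "y": -0.034, "z": 0, "twist": -9.4}
    - {"x": -0.019, "y": -0.034, "z": 0, "twist": -9.4}

```text
time: 5.95
tool_pos: [542.6, 96.5, 173.8]
tcp_rot: [3.141, 0.0, -2.929]
contact_force: [0.1, -0.2, -0.4]
grip_width: 15.6
finger_force: 30.0
```

Run:
```python
from h import *
c=cap('wrist','w3');o=bot.get_obs();a=o['tool_pos'];print(o['time'],a,np.degrees(o['tcp_rot']))
print('mouth px',proj(c,(547.2,15.5,90)),'lid disc px if centred',proj(c,(a[0],a[1],a[2]-28)))
```

```text
6.0 [542.68576399  96.42795835 173.77985302] [ 1.79994049e+02  5.83744068e-03 -1.67825854e+02]
mouth px (np.float64(157.44415774322624), np.float64(208.65445333795114)) lid disc px if centred (np.float64(283.74688542827863), np.float64(264.4004860789231))
```

View pics/w3.png

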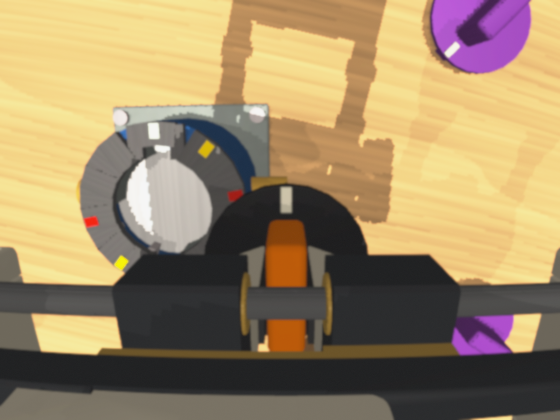

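The wrist view shows the mouth with yellow marks at (206,149) and (121,263), red at (91,222) and (235,196), and a slot mark at (154,131). The held lid's disc spans about 205–367 and its pointer is at (286,199). I'll measure mouth against lid in this one camera.

Run:
```python
from h import *
c=cap('wrist');o=bot.get_obs();a=o['tool_pos'];yaw=o['tcp_rot'][2];im=np.array(c['pixels']);hsv=cv2.cvtColor(im,cv2.COLOR_RGB2HSV)
def bl(lo,hi,x0,x1,y0,y1):
    m=np.zeros(im.shape[:2],np.uint8);m[y0:y1,x0:x1]=cv2.inRange(hsv,lo,hi)[y0:y1,x0:x1]
    n,l,s,ce=cv2.connectedComponentsWithStats(m);return [ce[i] for i in range(1,n) if s[i,4]>25]
Y=bl((23,150,120),(34,255,255),85,240,110,290);R=bl((0,170,120),(4,255,255),80,245,110,290)+bl((176,170,120),(180,255,255),80,245,110,290)
for n,P in(('yel',Y),('red',R)):
    P=[onz(c,*p,90) for p in P]
    if len(P)==2:
        d=P[0]-P[1];print(n,(P[0]+P[1])/2,np.linalg.norm(d),np.degrees(np.arctan2(d[1],d[0])))
    else: print(n,P)
# disc edge points: dark pixels -> first bright going outward, right side and top
z=a[2]-28;E=[]
g=hsv[:,:,2]
for ang in np.radians(list(range(-88,-8,4))+[ -95,-100,-105]):
    r=np.arange(55,100,.5);u=286+r*np.cos(ang);v=264+r*np.sin(ang)
    val=cv2.remap(g,u.astype(np.float32)[None],v.astype(np.float32)[None],cv2.INTER_LINEAR)[0].astype(float)
    k=np.argmax(val>60)
    if k>0: E.append(onz(c,u[k],v[k],z)[:2])
E=np.array(E)
from scipy.optimize import least_squares
f=least_squares(lambda q:np.hypot(*(E-q[:2]).T)-q[2],[a[0],a[1],41],loss='soft_l1');print('disc',f.x,len(E),f.cost,'tcp',a)
f2=least_squares(lambda q:np.hypot(*(E-q[:2]).T)-41,[a[0],a[1]],loss='soft_l1');print('disc41',f2.x)
print('disc offset in tool',shift(*(f2.x-a[:2]),yaw),np.degrees(yaw))
```

```text
yel [546.7238033   17.51980293  90.        ] 96.8812812076103 152.42671936359562
red [546.64806212  17.29369284  90.        ] 96.45525588621884 112.57346140339635
disc [542.05665827  96.9508996   39.1077186 ] 20 0.20607476244565204 tcp [542.71678996  96.36138552 173.79053937]
disc41 [543.95922365  96.16354621]
disc offset in tool (np.float64(-1.172759167337446), np.float64(-0.45543143031711386)) -167.8242783756378
```

Emit:
play_rows:
  commands:
    - {"x": 0.003, "y": -0.02, "z": 0, "twist": 0}
    - {"x": 0.007, "y": -0.045, "z": 0, "twist": 0}
    - {"x": 0.011, "y": -0.068, "z": 0, "twist": 0}
    - {"x": 0.0128, "y": -0.0796, "z": 0, "twist": 0}
    - {"x": 0.0128, "y": -0.0796, "z": 0.01, "twist": 0}
    - {"x": 0.0128, "y": -0.0796, "z": 0.025, "twist": 0}
    - {"x": 0.0128, "y": -0.0796, "z": 0.032, "twist": 0}
    - {"x": 0.0128, "y": -0.0796, "z": 0.032, "twist": 0}

```text
time: 6.85
tool_pos: [546.2, 16.5, 140.2]
tcp_rot: [3.14, -0.003, -2.929]
contact_force: [0.4, -0.3, -1.1]
grip_width: 15.9
finger_force: 30.0
```

Run:
```python
from h import *
o=bot.get_obs();a=o['tool_pos'];y=o['tcp_rot'][2];print(a,np.degrees(y),o['contact_force'],o['moment'],shift(547-a[0],15.9-a[1],y))
c=cap('top','t2');im=cv2.imread('pics/t2.png');q=[int(x) for x in proj(c,(547,16,118))]
A=cv2.resize(im[q[1]-35:q[1]+35,q[0]-35:q[0]+35],(390,390),interpolation=cv2.INTER_CUBIC)
c=cap('side','s2');im=cv2.imread('pics/s2.png');q=[int(x) for x in proj(c,(547,16,118))]
B=cv2.resize(im[q[1]-35:q[1]+35,q[0]-35:q[0]+35],(390,390),interpolation=cv2.INTER_CUBIC)
cv2.imwrite('pics/c2.png',np.hstack([A,B]))
```

```text
[546.17351971  16.4535725  140.2153958 ] -167.8014058159262 [ 0.39869823 -0.32812127 -1.14257158] [0.01060955 0.00765162 0.02018676] (np.float64(-0.6908489377620846), np.float64(-0.7157093865963225))
```

View pics/c2.png

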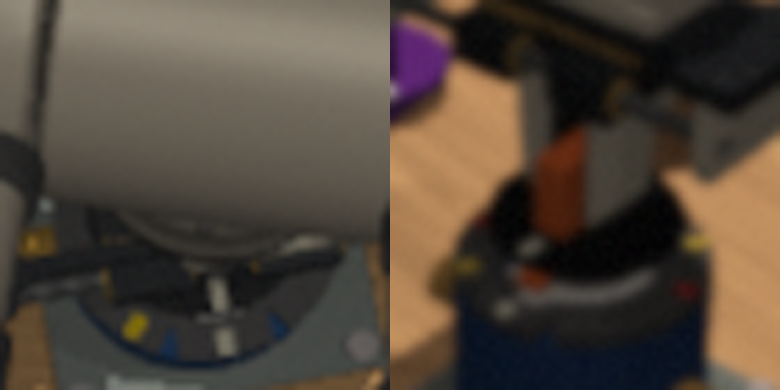

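The left crop (top camera) shows the lid's white pointer at (218,290) in line with the slot's white mark at (226,342). The right crop shows the orange lug (533,280) over the slot. I'll descend slowly.

Emit:
play_rows:
  commands:
    - {"x": 0, "y": -0.0003, "z": 0.001, "twist": 0}
    - {"x": 0, "y": -0.0003, "z": 0.002, "twist": 0}
    - {"x": 0, "y": -0.0003, "z": 0.003, "twist": 0}
    - {"x": 0, "y": -0.0003, "z": 0.004, "twist": 0}
    - {"x": 0, "y": -0.0003, "z": 0.005, "twist": 0}
    - {"x": 0, "y": -0.0003, "z": 0.006, "twist": 0}
    - {"x": 0, "y": -0.0003, "z": 0.006, "twist": 0}
    - {"x": 0, "y": -0.0003, "z": 0.006, "twist": 0}

```text
time: 7.75
tool_pos: [547.1, 15.2, 135.7]
tcp_rot: [3.141, -0.0, -2.93]
contact_force: [0.3, 0.2, -1.0]
grip_width: 15.7
finger_force: 30.0
```

Run:
```python
from h import *
o=bot.get_obs();print(o['tool_pos'],np.degrees(o['tcp_rot']),o['contact_force'],o['moment'])
```

```text
[547.07479106  15.24881706 135.65025037] [ 1.79988211e+02 -1.00905040e-02 -1.67847997e+02] [ 0.29569077  0.19598309 -0.99442013] [0.10325553 0.134387   0.01919104]
```

Emit:
play_rows:
  commands:
    - {"x": 0, "y": 0.0003, "z": 0.001, "twist": 0}
    - {"x": 0, "y": 0.0003, "z": 0.002, "twist": 0}
    - {"x": 0, "y": 0.0003, "z": 0.003, "twist": 0}
    - {"x": 0, "y": 0.0003, "z": 0.004, "twist": 0}
    - {"x": 0, "y": 0.0003, "z": 0.005, "twist": 0}
    - {"x": 0, "y": 0.0003, "z": 0.006, "twist": 0}
    - {"x": 0, "y": 0.0003, "z": 0.006, "twist": 0}
    - {"x": 0, "y": 0.0003, "z": 0.006, "twist": 0}

```text
time: 8.55
tool_pos: [547.0, 15.5, 129.6]
tcp_rot: [3.141, -0.0, -2.929]
contact_force: [-0.8, 0.3, -2.8]
grip_width: 15.6
finger_force: 30.0
```

Run:
```python
from h import *
o=bot.get_obs();print(o['tool_pos'],np.degrees(o['tcp_rot']),o['contact_force'],o['moment'])
```

```text
[547.034901    15.52521448 129.62481435] [ 1.79992145e+02 -8.80171148e-03 -1.67843009e+02] [-0.7737305   0.3012653  -2.84086914] [ 0.09241247  0.08312359 -0.03702662]
```

The lid is going in freely. Home should be at TCP z of about 124.7.

Emit:
play_rows:
  commands:
    - {"x": 0, "y": 0, "z": 0.001, "twist": 0}
    - {"x": 0, "y": 0, "z": 0.002, "twist": 0}
    - {"x": 0, "y": 0, "z": 0.003, "twist": 0}
    - {"x": 0, "y": 0, "z": 0.004, "twist": 0}
    - {"x": 0, "y": 0, "z": 0.0045, "twist": 0}
    - {"x": 0, "y": 0, "z": 0.005, "twist": 0}
    - {"x": 0, "y": 0, "z": 0.0055, "twist": 0}
    - {"x": 0, "y": 0, "z": 0.0055, "twist": 0}

```text
time: 9.35
tool_pos: [547.1, 15.5, 124.8]
tcp_rot: [-3.142, 0.0, -2.929]
contact_force: [-3.2, 1.2, 4.6]
grip_width: 16.0
finger_force: 30.0
```

Run:
```python
from h import *
o=bot.get_obs();print(o['tool_pos'],np.degrees(o['tcp_rot']),o['contact_force'],o['moment'])
```

```text
[547.0557791   15.49839061 124.81318363] [-1.79996667e+02  1.65208195e-02 -1.67844555e+02] [-3.18541539  1.22643676  4.6004114 ] [0.20683082 0.55811295 0.03253942]
```

Contact at z=124.8 with +4.6 N upward, so the lid is home. Next I turn it clockwise.

Emit:
play_rows:
  commands:
    - {"x": 0, "y": 0, "z": 0, "twist": 0}
    - {"x": 0, "y": 0, "z": 0, "twist": 4}
    - {"x": 0, "y": 0, "z": 0, "twist": 8}
    - {"x": 0, "y": 0, "z": 0, "twist": 12}
    - {"x": 0, "y": 0, "z": 0, "twist": 16}
    - {"x": 0, "y": 0, "z": 0, "twist": 20}
    - {"x": 0, "y": 0, "z": 0, "twist": 24}
    - {"x": 0, "y": 0, "z": 0, "twist": 24}

```text
time: 10.15
tool_pos: [547.4, 16.2, 124.8]
tcp_rot: [3.14, 0.001, 2.935]
contact_force: [-1.8, 4.6, 5.9]
grip_width: 16.1
finger_force: 30.0
```

Run:
```python
from h import *
o=bot.get_obs();print(o['tool_pos'],np.degrees(o['tcp_rot']),o['contact_force'],o['moment'],o['finger_force'])
```

```text
[547.35719577  16.22071573 124.83386657] [1.79936883e+02 4.99603538e-02 1.68140456e+02] [-1.80694091  4.58158233  5.885457  ] [0.73499092 0.4418245  0.07120761] 29.99768167734146
```

Emit:
play_rows:
  commands:
    - {"x": 0, "y": 0, "z": 0, "twist": 4}
    - {"x": 0, "y": 0, "z": 0, "twist": 8}
    - {"x": 0, "y": 0, "z": 0, "twist": 12}
    - {"x": 0, "y": 0, "z": 0, "twist": 15}
    - {"x": 0, "y": 0, "z": 0, "twist": 17}
    - {"x": 0, "y": 0, "z": 0, "twist": 17}
    - {"x": 0, "y": 0, "z": 0, "twist": 17}
    - {"x": 0, "y": 0, "z": 0, "twist": 17}

```text
time: 10.95
tool_pos: [547.1, 16.0, 124.8]
tcp_rot: [3.141, 0.0, 2.64]
contact_force: [-2.3, 4.1, 6.7]
grip_width: 16.0
finger_force: 30.0
```

Run:
```python
from h import *
o=bot.get_obs();print(o['tool_pos'],np.degrees(o['tcp_rot']),o['contact_force'],o['moment'],o['finger_force'])
c=cap('wrist','w4');im=cv2.imread('pics/w4.png');A=cv2.resize(im[130:330,160:420],(520,400))
d=cap('side');im=np.array(d['pixels'])[:,:,::-1];q=[int(x) for x in proj(d,(547,16,105))]
B=cv2.resize(im[q[1]-35:q[1]+35,q[0]-24:q[0]+25],(280,400),interpolation=cv2.INTER_CUBIC);cv2.imwrite('pics/c4.png',np.hstack([A,B]))
```

```text
[547.11757261  15.99623669 124.81623214] [1.79955579e+02 7.55834884e-03 1.51270029e+02] [-2.26788196  4.08181385  6.68273844] [0.5116852  0.52628885 0.16234157] 30.001434087753296
```

View pics/c4.png

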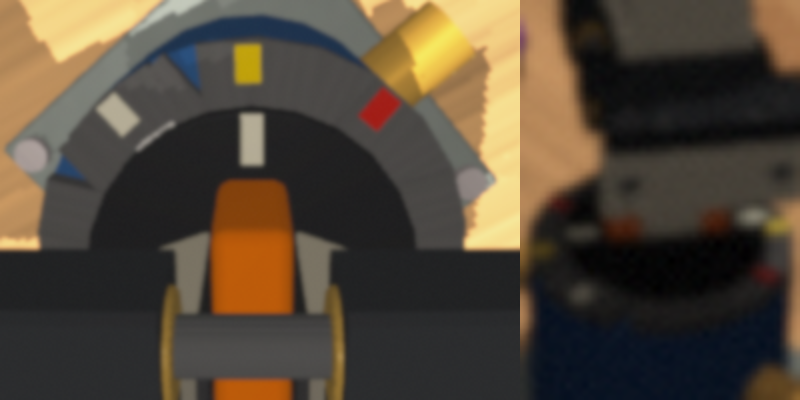

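The close view shows the white pointer (252,140) in line with the yellow vent mark (248,63). The disc lies flat on the rim and the bar is firmly held, so I'm handing the job in.

```bash
python3 -c "
from plant import bot
print(bot.close_job())"
```

```text
the job is handed in; nothing more can be done
None
```

I fitted the lid home on the pot, turned it about 40° clockwise so its pointers stand at the yellow vent marks, and handed the job in with the lid still gripped at 30 N; the hand-in returned no verdict.

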